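Push the flat bar home in the drill jig

TASK

Push the flat metal bar along the bench, end first, between the guide rails of the drill jig and under its low bridge until its front end is fully home against the end stop. Only push it, gently, with the fingers: never grip, lift or tip it, and keep it lying flat on the bench. Leave the two bushings and the hex key that lie round the jig where they are.

Things in the scene. Friction and masses are not known exactly. Their poses are not given: they have to be found in the camera images.
- bar: loose flat aluminium bar, 160 mm long (its x), 56 mm wide (its y), 12 mm thick, 0.2 to 0.4 kg, lying on the bench before the jig's mouth, askew by up to 0.4 rad, off to a side by up to 25 mm; a 9 mm hole 66 mm behind its middle. Origin: centre of its underside. x points along the bar to its front end (nose, the end without the hole), which faces the jig; z up.
- bar_nose (a point): middle of the bar's front end face: 80 mm ahead of the origin along the bar's x, 6 mm up
- jig: the drill jig, fixed on the bench. Origin: on the bench in the middle of the channel, right under the drill bush. x points along the channel the way the bar is pushed, y across it, z up. The channel's floor is the bench itself. It is 62 mm wide (y -31 to +31) between two guide rails 18 mm wide and 16 mm high, from x -60 to +75 mm.
- jig_mouth (a point): front end of the channel, on the bench: jig x = -60 mm. From here flared lead-ins (30 degrees, 16 mm high) open towards the bar to about 94 mm at jig x -87, their outer corners at y +-57 mm
- jig_bridge (a point): middle of the underside of the bridge, right above the jig's origin, 16 mm above the bench. The bridge spans jig x -22 to +22 and y -49 to +49 mm; its top is 28 mm above the bench, the drill bush on it (26 mm diameter) reaches 35 mm
- jig_stop (a point): middle of the end stop's face: jig x = +55 mm, 7 mm up. The stop is a block 14 mm high that fills the channel's width
- jig_home (a point): where the bar's origin lies when the bar is home: jig x = -25 mm, y = 0, z = 0. The bar's rear end is then at jig x = -105 mm, 45 mm in front of the rails
- bushing_1: white plastic flanged bushing, 28 mm diameter, 22 mm high, standing loose beside the jig; leave alone. Origin: centre of its underside
- bushing_2: white plastic flanged bushing, 22 mm diameter, 30 mm high, standing loose on the other side of the jig; leave alone. Origin: centre of its underside
- hex_key: loose L-shaped hex key, 34x98x8 mm, lying past the end stop; leave alone. Origin: centre of its underside
Mind the look-alikes: they are no part of the job. Of the things that look like the bar, the largest one is meant.

How it is judged:
On the way:
1. the bar's nose is under the bridge (x of bar_nose in the frame of jig above -0.02 m and y of bar_nose in the frame of jig between -0.008 and 0.008 m and height (world z) of bar_nose below 0.015 m), for 0.05 s.
At the end, for the whole second after the job is handed in: The bar lies flat and at rest in the channel under the bridge, its front end within 4 mm of the end stop, its middle within 7 mm of the channel's centre line and within 0.08 rad of straight; the bushings and the hex key are within 10 mm of where they stood (x of bar in the frame of jig between -0.029 and -0.02 m and y of bar in the frame of jig between -0.007 and 0.007 m and angle between the x axis of bar and the x axis of jig, either way round below 0.08 rad and angle between bar's own z axis and vertical below 0.03 rad and height (world z) of bar below 0.003 m and linear speed of bar below 0.01 m/s and distance of each of bushing_1, bushing_2, hex_key from where it was at the start of the episode below 0.01 m); the robot touches nothing.
It fails at once if the bar is lifted off the bench (over 10 mm) (height (world z) of bar above 0.01 m).
It fails at once if the bar is tipped (over 0.1 rad) (angle between bar's own z axis and vertical above 0.1 rad).
It fails at once if the bar is gripped or shoved hard (over 50 N from the fingers) (contact force between the fingers and bar above 50 N).
It fails at once if a bushing or the hex key is disturbed (moved over 15 mm) (distance of any of bushing_1, bushing_2, hex_key from where it was at the start of the episode above 0.015 m).
It also fails if it takes over 64 s, if anything falls off the work surface, if the arm or the gripper's body presses on something with over 40 N, if the wrist force passes 120 N, or if a joint passes its speed limit or range.

ROBOT

A 6-joint arm with a two-finger parallel gripper is mounted at the origin on the work surface; the furniture and walls round the work are solid. World frame = base frame: x ahead of the robot, y to its left, z up, the work surface at z = 0. Lengths are in m, angles in rad, forces in N, time in s.
With the tool pointing down it reaches from about 0.375 to 0.9 m from the base axis. Payload 3.1 kg.
Tool frame: the origin (TCP) lies on the centre line of the jaws, within the pads' length; the fingertips stand 22 mm ahead of it and the grasp point (between the pads) lies 3 mm ahead of it; z points along the fingers, y is the line along which they close (so a half turn about z gives the same grasp; the last joint's range is limited). The gripper opens to 85 mm and grips with 20 to 120 N. Pads are 22 mm wide; open, the fingers measure 114 mm over their backs; the gripper's body (76 mm by 85 mm) begins 54 mm behind the grasp point. The pads swing forward as they close: fully open they stand 13 mm farther back than shut.
Start: joints at [-1.284, 0.527, 1.433, -0, 1.181, -0.178], TCP at [0.28, -0.559, 0.223] pointing down, gripper open.
Joint ranges: [-3.08, 3.08], [-0.75, 2.2], [0.22, 2.44], [-1.43, 4.57], [0, 2.65], [-2.85, 2.85]. Speed limits (rad/s): [2.79, 2.79, 3.14, 3.14, 3.14, 3.14].

INTERFACE

Orientations are given as a unit quaternion [x, y, z, w].
In Python, from station import sense, eyes, job gives the robot as it stands.
- The arm moves only by the shell command python3 -m pendant 'ROWS' [FORCE]. ROWS is a JSON list of rows, 1 to 20 of them, each of 5 numbers: dx, dy, dz in shares of 0.8 m (1.0 is 0.8 m), then a turn about the tool's z in normalised numbers (1 is 2 pi rad), then the opening from 0.0 (shut) to 1.0 (fully open); each row is the pose to reach, as a shift and turn from the pose commanded when the command began, along the tool's axes at that moment; what a row does not reach only later rows make up. A row lasts 1/10 s, in which the tool goes at most 0.05 m and 0.15 rad, less where a joint would pass 70% of its speed; a pose out of reach is approached as far as the arm can. The fingers move at their own pace and stop on an object; FORCE is the grip in N (left out, the last holds). Time passes only in rows, so rows that do not move let the fingers close. It prints the time, the measured TCP pose, the force, the opening and the grip force at its end. A shift or turn number past 1, either way, is cut back to 1. Input that does not fit is refused with a message, and nothing moves.
- sense(): the state, without advancing time (a new reading comes with each control period).
- eyes.snapshot(name): name is "scene" or "top" or "wrist"; returns a dict with "pixels" (420x560x3 uint8, red, green, blue), "range_z" (420x560 float32, m along the optical axis (not along the pixel's ray), 0 where there is no reading), "fov_y" (degrees; the focal length in pixels is half the picture's height over the tangent of half this angle, whatever the lens; pixels are square), "cx", "cy" (the principal point, pixels), "R" (3x3) and "t" (3): a world point X has camera coordinates R X + t; the wrist camera has in their place "hand_eye" (4x4, takes a point from camera to tool coordinates, whose origin is the TCP and whose axes are the flange's). Camera axes: x right, y down, z forward; pixel columns grow to the right and rows downward; lengths in m; the calibration is good to about 2 mm. The wrist camera is an equidistant fisheye: a pixel r from the principal point sees the ray r / f radians off the axis. A picture is of the moment at which its call begins: read the wrist's pose just before it.
- job.sign_off(): hands the job in; it is judged then, once.
The state is a dict: "t": time; "q": joint angles; "qd": joint speeds; "tau": joint torques, N m; "tcp_pos": TCP position; "tool_rot": TCP orientation; "force": force on the tool from outside, world axes, zero at the start; "ft_torque": the same for the moment, N m; "finger_gap": opening from 0.0 (shut) to 1.0 (fully open); "gripper_force": force on a finger pad.
Only numpy, scipy, OpenCV 4.12 (cv2) and the standard library are available. Lean on these libraries where they do the work, as an engineer would, in place of code of your own. Each camera call takes 0.05 s, during which the arm holds its last target. There are 200 camera calls.

## Working session

There is one attempt and no reset: what is moved stays moved. The work goes in short steps, Python scripts to look and compute and a shell command to move; the robot and the scene stay as the last step left them, time stands still between calls to the robot, and variables do not carry over. Pictures are saved under pics/ and viewed, at most 10 in all, crops included, and the job is handed in when it is done.

```bash
mkdir -p pics
cat > h.py <<'E'
import numpy as np,cv2
from station import sense,eyes,job
def snap(n,f):
    s=eyes.snapshot(n); cv2.imwrite(f'pics/{f}.png',s['pixels'][:,:,::-1]); np.savez(f'{f}.npz',**s); return s
def world(s):
    h,w=s['range_z'].shape; f=h/2/np.tan(np.radians(s['fov_y']/2)); v,u=np.mgrid[:h,:w]; z=s['range_z']
    P=np.stack([(u-s['cx'])/f*z,(v-s['cy'])/f*z,z],-1); return (P-s['t'])@s['R']
E
python3 - <<'E'
from h import *
a=snap('top','top0');b=snap('scene','scene0')
cv2.imwrite('pics/both.png',np.vstack([a['pixels']])[:,:,::-1])
s=sense();print(s)
P=world(a);print(P[210,280],a['t'],a['R'],a['fov_y'])
E
```

```text
{'t': 0.1, 'q': array([-1.28450520e+00,  5.28358523e-01,  1.43373740e+00,  7.35831454e-06,
        1.18141481e+00, -1.78492249e-01]), 'qd': array([ 0.00109834, -0.00058734, -0.00355373, -0.0013975 ,  0.00189462,
        0.00044782]), 'tau': array([-1.80542511e-04, -4.43305993e+01, -1.78586125e+01, -1.68026068e-04,
        3.85581516e-03, -1.28875308e-05]), 'tcp_pos': array([ 0.27999171, -0.55805757,  0.22225221]), 'tool_rot': array([ 9.73118235e-01,  2.30304105e-01, -4.82693219e-05, -9.57832403e-04]), 'force': array([-0.02572188, -0.027602  , -0.48894799]), 'ft_torque': array([-0.03723913, -0.07429508, -0.03258547]), 'gripper_force': 0.0, 'finger_gap': 0.9966936620832038}
[ 0.48027481 -0.12395951 -0.00051032] [-0.12376924  0.48910044  0.85248585] [[-0.02873278 -0.999584   -0.00250248]
 [-0.99125466  0.02881575 -0.1287783 ]
 [ 0.12879684 -0.00121956 -0.99167025]] 48.96649819983557
```

View pics/top0.png

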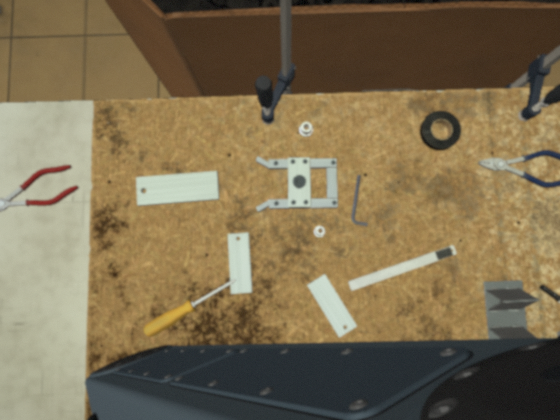

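View pics/scene0.png

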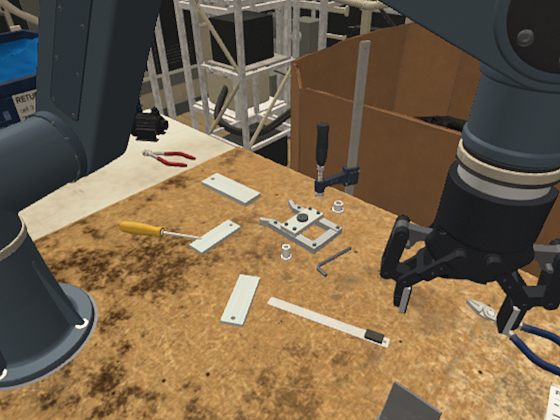

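The pictures show three pale bars with a hole: top-view pixels (177,188), (240,263) and (332,305). The white ruler at (400,268) could also be mistaken for one. The largest, (177,188), has its hole on the left, away from the jig at (300,182), so that is the bar. Bushings are at (306,128) and (319,231), and the hex key is at (358,200).

```bash
cat >> h.py <<'E'
def rect(P,m):
    m=m.astype(np.uint8); n,l,st,c=cv2.connectedComponentsWithStats(m)
    i=1+np.argmax(st[1:,4]); q=P[l==i]; (cx,cy),(w,h),a=cv2.minAreaRect((q[:,:2]*1000).astype(np.float32))
    if w<h: w,h,a=h,w,a+90
    return np.round([cx,cy,w,h,(a+90)%180-90,np.median(q[:,2])*1000],1)
E
python3 - <<'E'
from h import *
a=np.load('top0.npz');P=world(a);z=P[...,2];px=a['pixels'].astype(int)
for n,(u0,u1,v0,v1) in dict(bar=(128,228,160,215),b2=(222,258,228,298),b3=(300,362,268,340)).items():
    m=np.zeros(z.shape,bool);m[v0:v1,u0:u1]=True
    print(n,rect(P,m&(z>.005)&(z<.03)),rect(P,m&(px.min(2)>150)))
m=np.zeros(z.shape,bool);m[150:215,250:342]=True
def win(u0,u1,v0,v1):
    k=np.zeros(z.shape,bool);k[v0:v1,u0:u1]=True;return k
print('bridge',rect(P,win(280,318,150,215)&(z>.022)&(z<.04)))
for v in (163,203): print('rail',rect(P,win(273,342,v-7,v+7)&(z>.009)&(z<.021)))
print('stop',rect(P,win(322,342,166,200)&(z>.008)&(z<.03)))
print('jig',rect(P,m&(z>.008)))
for n,w in dict(bu1=(298,314,120,138),bu2=(311,327,223,239),clamp=(255,300,70,122)).items():
    k=win(*w)&(z>.012);q=P[k];print(n,q.min(0),q.max(0))
c=a['pixels'][145:245,120:380,::-1];cv2.imwrite('pics/crop.png',cv2.resize(c,None,fx=3,fy=3,interpolation=cv2.INTER_CUBIC))
E
```

```text
bar [528.8  78.7 160.7  56.8 -87.   11.8] [493.7  -3.2 342.8 116.9  66.4  11.8]
b2 [378.3 -35.  115.1  54.3   2.1   8.3] [374.7 -75.7 122.  117.1  83.3   8.2]
b3 [ 292.4 -216.6  115.2   41.2   29.9    7.8] [ 314.9 -203.6  168.5   47.8   34.     7.7]
bridge [ 5.303e+02 -1.617e+02  9.740e+01  4.360e+01 -3.000e-01  2.790e+01]
rail [ 567.8 -210.6   49.6   20.9   87.1   15.4]
rail [ 492.7 -209.7   53.3   22.7   88.7   15.3]
stop [ 529.9 -222.1   66.8   28.2   -2.3   13.5]
jig [ 478.  -156.2  213.5  159.8   -0.6   17.8]
bu1 [ 0.37146937 -0.1901559   0.01209203] [ 0.6524375  -0.13677189  0.90806065]
bu2 [ 0.37146937 -0.2056173   0.01654166] [ 0.44192405 -0.13677189  0.90806065]
clamp [ 0.37146937 -0.15982628  0.01564722] [ 0.75232469 -0.09012622  0.90806065]
```

View pics/crop.png

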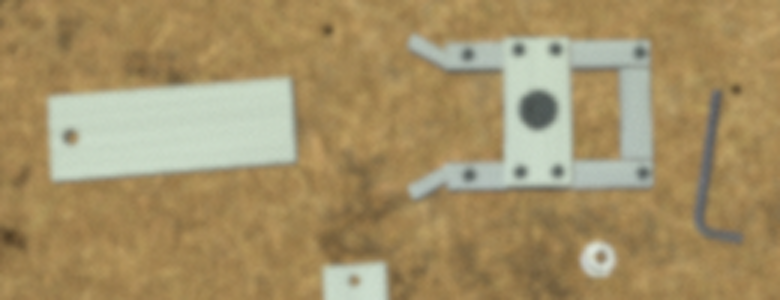

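The crop confirms the choice. Its measured size of 160.7 × 56.8 × 11.8 mm fits the bar, and the hole faces away from the jig. The bar's centre is (0.529, 0.079), heading about 3° off. The jig's centre is (0.530, -0.162), with its x axis along world -y. I'll move behind the bar's rear end with the fingers across the channel.

The manual's scale: shifts go in shares of 0.8 m and turns go in shares of 2 pi rad. Converting my numbers, 0.56 m / 0.8 = 0.7, -0.53 m / 0.8 = -0.6625, -1.107 rad / 6.2832 = -0.1762.

```bash
python3 -m pendant '[[0.05,-0.05,0,-0.0239,0.3],[0.1,-0.1,0,-0.0477,0.3],[0.1375,-0.1375,0,-0.0716,0.3],[0.175,-0.175,0,-0.0955,0.3],[0.2125,-0.2125,0,-0.1114,0.3],[0.25,-0.25,0,-0.1273,0.3],[0.2875,-0.2875,0,-0.1432,0.3],[0.325,-0.325,0,-0.1592,0.3],[0.3625,-0.3625,0,-0.1751,0.3],[0.4,-0.4,0,-0.1762,0.3],[0.4375,-0.4375,0,-0.1762,0.3],[0.475,-0.475,0,-0.1762,0.3],[0.5125,-0.5125,0,-0.1762,0.3],[0.55,-0.55,0,-0.1762,0.3],[0.5875,-0.5875,0,-0.1762,0.3],[0.625,-0.625,0,-0.1762,0.3],[0.6625,-0.6625,0,-0.1762,0.3],[0.7,-0.6988,0,-0.1762,0.3],[0.7,-0.6988,0,-0.1762,0.3],[0.7,-0.6988,0,-0.1762,0.3]]'
python3 - <<'E'
from h import *
s=sense();print(s['tcp_pos'],s['tool_rot'],s['finger_gap'],s['force'])
w=snap('wrist','w0');print(w['hand_eye'],w['fov_y'])
E
```

```text
t: 2.1
tcp_pos: [0.5296, 0.1926, 0.2224]
tool_rot: [0.706, 0.708, -0.001, -0.0]
force: [-0.7, -0.2, 1.2]
finger_gap: 0.302
gripper_force: 0.0
[0.52956278 0.19263857 0.22244094] [ 7.05925176e-01  7.08285884e-01 -8.21731184e-04 -2.77123655e-04] 0.3016045658241194 [-0.6704905  -0.1576917   1.23359073]
[[-1.05469095e-04 -9.46258934e-01 -3.23409985e-01  8.33802248e-02]
 [ 9.99999800e-01 -3.01330154e-04  5.55540288e-04  2.59090822e-04]
 [-6.23138142e-04 -3.23409862e-01  9.46258777e-01 -1.51308855e-01]
 [ 0.00000000e+00  0.00000000e+00  0.00000000e+00  1.00000000e+00]] 65.70646984690485
```

View pics/w0.png

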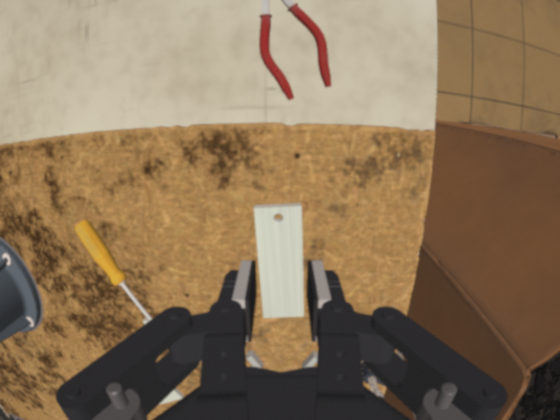

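The wrist view shows the bar ahead of the fingers, with its rear end and hole at row 205, near (280,205). Next I descend in stages behind it.

Scaled: 0.18 m / 0.8 = 0.225, 0.04 m / 0.8 = 0.05.

```bash
python3 -m pendant '[[0,0,0.05,0,0.3],[0,0,0.1,0,0.3],[0,0,0.15,0,0.3],[0,0,0.2,0,0.3],[0,0,0.225,0,0.3],[0,0,0.225,0,0.3]]'; python3 -m pendant '[[0,0,0.0063,0,0.3],[0,0,0.0125,0,0.3],[0,0,0.0175,0,0.3],[0,0,0.0175,0,0.3]]'
python3 - <<'E'
from h import *
s=snap('scene','s1');cv2.imwrite('pics/s1c.png',cv2.resize(s['pixels'][130:280,150:380,::-1],None,fx=3,fy=3))
E
```

```text
t: 2.75
tcp_pos: [0.5273, 0.1898, 0.0403]
tool_rot: [0.708, 0.707, -0.003, -0.002]
force: [-1.0, -1.2, -0.3]
finger_gap: 0.301
gripper_force: 0.0
t: 3.15
tcp_pos: [0.5305, 0.192, 0.0296]
tool_rot: [0.707, 0.707, 0.0, 0.0]
force: [0.8, -0.2, -0.4]
finger_gap: 0.3
gripper_force: 0.0
```

View pics/s1c.png

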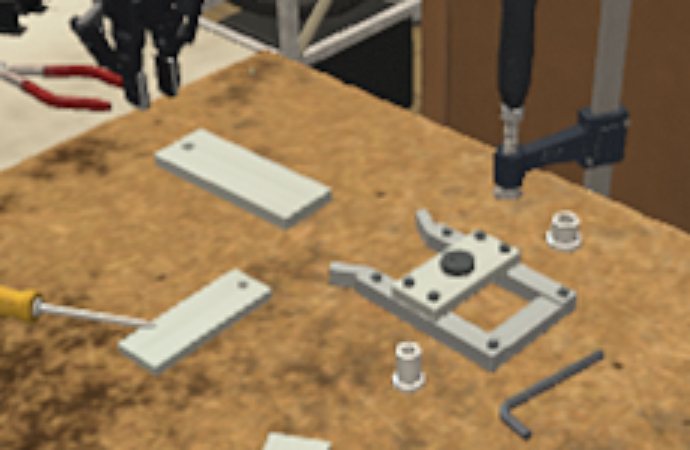

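The fingers stand behind the bar's rear end, with tips near (140,105) and (170,95) in the crop. I'll measure the height of the tips.

Run:
```python
from h import *
a=np.load('s1.npz');P=world(a)
m=(abs(P[...,0]-.53)<.06)&(P[...,1]>.165)&(P[...,1]<.22)&(a['range_z']>0)&(P[...,2]<.06)&(a['pixels'].max(2)<70)
q=P[m];
for z in range(0,40,3):
    r=q[(q[:,2]*1000>=z)&(q[:,2]*1000<z+3)]; print(z,len(r),*(np.round([r.min(0),r.max(0)],3).tolist() if len(r) else []))
```

```text
0 0
3 0
6 0
9 0
12 0
15 0
18 0
21 0
24 0
27 0
30 0
33 0
36 0
39 3 [0.541, 0.183, 0.041] [0.543, 0.194, 0.042]
```

Run:
```python
from h import *
a=np.load('s1.npz');P=world(a)
for v in range(152,170,2):
    print(v,[(int(u),a['pixels'][v,u].tolist(),np.round(P[v,u]*1000).astype(int).tolist()) for u in (194,196,198,204,206,208)])
```

```text
152 [(194, [26, 25, 25], [505, 181, 84]), (196, [6, 9, 13], [511, 181, 82]), (198, [203, 189, 161], [623, 336, -15]), (204, [19, 19, 19], [541, 189, 68]), (206, [35, 35, 34], [543, 182, 69]), (208, [52, 53, 53], [553, 187, 63])]
154 [(194, [18, 19, 21], [505, 182, 78]), (196, [103, 102, 98], [511, 182, 76]), (198, [169, 159, 136], [616, 328, -16]), (204, [21, 20, 22], [540, 188, 62]), (206, [22, 22, 20], [541, 181, 64]), (208, [71, 70, 69], [551, 185, 59])]
156 [(194, [19, 19, 22], [506, 186, 70]), (196, [93, 90, 87], [511, 184, 69]), (198, [96, 91, 82], [606, 314, -14]), (204, [16, 17, 18], [540, 189, 56]), (206, [13, 12, 13], [540, 181, 59]), (208, [78, 78, 75], [546, 179, 57])]
158 [(194, [22, 22, 25], [507, 188, 64]), (196, [88, 86, 82], [-25, -614, 563]), (198, [63, 61, 60], [517, 185, 61]), (204, [14, 14, 16], [541, 193, 48]), (206, [18, 16, 17], [540, 182, 52]), (208, [85, 85, 83], [546, 182, 50])]
160 [(194, [29, 30, 32], [504, 185, 60]), (196, [82, 79, 76], [510, 186, 57]), (198, [63, 63, 62], [514, 182, 57]), (204, [39, 39, 38], [541, 194, 42]), (206, [9, 10, 13], [541, 185
[... 291 characters left out ...]
, 55, 51], [503, 186, 48]), (196, [39, 40, 42], [509, 187, 45]), (198, [94, 96, 94], [511, 180, 47]), (204, [183, 136, 79], [573, 242, -2]), (206, [183, 137, 82], [577, 238, -2]), (208, [182, 136, 80], [581, 234, -2])]
166 [(194, [203, 175, 134], [559, 273, -14]), (196, [141, 118, 90], [510, 189, 38]), (198, [131, 108, 83], [512, 183, 39]), (204, [172, 130, 76], [-25, -614, 563]), (206, [175, 133, 78], [570, 228, -2]), (208, [168, 127, 75], [575, 226, -3])]
168 [(194, [179, 133, 77], [540, 246, -2]), (196, [181, 137, 80], [544, 241, -2]), (198, [183, 139, 81], [547, 236, -1]), (204, [176, 132, 79], [560, 226, -4]), (206, [185, 140, 85], [562, 218, -1]), (208, [181, 138, 82], [566, 215, -2])]
```

Run:
```python
from h import *
s=np.load('s1.npz');P=world(s);z=P[...,2];px=s['pixels'].astype(int)
m=np.zeros(z.shape,bool);m[170:208,195:265]=True
print('bar scene',rect(P,m&(z>.005)&(z<.03)))
st=sense();print(st['tcp_pos'],st['t'],st['q'])
t=snap('top','t1');P=world(t);z=P[...,2]
m=np.zeros(z.shape,bool);m[150:225,60:235]=True
print('bar top',rect(P,m&(z>.005)&(z<.02)))
q=P[m&(z>.025)];print(q.min(0),q.max(0))
o=np.hstack([cv2.resize(t['pixels'][140:240,60:210],None,fx=2.6,fy=2.6),cv2.resize(s['pixels'][110:210,150:300],None,fx=2.6,fy=2.6)]);cv2.imwrite('pics/m1.png',o[:,:,::-1])
```

```text
bar scene [526.8  78.  164.   60.1 -86.7  10.2]
[0.5304518  0.19210523 0.0296562 ] 3.2 [ 1.49423656e-01  7.34886522e-01  1.72395224e+00 -1.46345089e-05
  6.81866075e-01  1.48354798e-01]
bar top [528.7  79.  161.1  56.8 -87.2  11.8]
[ 0.37146937 -0.13677189  0.04201265] [0.58374313 0.20611699 0.90806065]
```

View pics/m1.png

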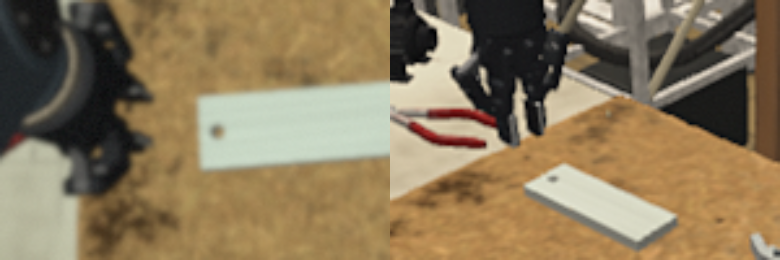

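The picture puts the fingertips clearly above the bench, at about 38 mm. That contradicts the TCP reading, so I'll check the height independently with the wrist depth.

Run:
```python
from h import *
from scipy.spatial.transform import Rotation as R
def tool(s):
    h,w=s['range_z'].shape;f=h/2/np.tan(np.radians(s['fov_y']/2));v,u=np.mgrid[:h,:w]
    x=u-s['cx'];y=v-s['cy'];r=np.hypot(x,y)+1e-9;k=np.tan(r/f)/r;z=s['range_z']
    P=np.stack([x*k*z,y*k*z,z],-1);H=s['hand_eye'];return P@H[:3,:3].T+H[:3,3]
st=sense()
for n,s,T,p in (('w0',dict(np.load('w0.npz')),R.from_quat([.7059,.7083,-.0008,-.0003]),[.52956,.19264,.22244]),('w1',snap('wrist','w1'),R.from_quat(st['tool_rot']),st['tcp_pos'])):
    P=tool(s);W=P@T.as_matrix().T+p
    for v,u in ((160,200),(160,350),(230,200),(250,280),(205,280)): print(n,v,u,np.round(P[v,u],3),np.round(W[v,u],3))
    m=(abs(P[...,0])<.02)&(abs(P[...,1])<.06)&(P[...,2]>-.03)&(P[...,2]<.05)&(s['range_z']>0)
    q=P[m];print('finger z max', np.percentile(q[:,2],[50,90,99,100]) if len(q) else 0)
    print(np.round(P[262:345:8,240],3).tolist(),np.round(P[262:345:8,318],3).tolist())
```

```text
w0 160 200 [ 0.019 -0.096  0.222] [0.433 0.211 0.   ]
w0 160 350 [0.019 0.082 0.222] [0.611 0.211 0.   ]
w0 230 200 [-0.07  -0.102  0.221] [0.427 0.122 0.001]
w0 250 280 [-0.091 -0.001  0.209] [0.529 0.101 0.013]
w0 205 280 [-0.035 -0.001  0.215] [0.528 0.158 0.007]
finger z max [-0.02239927 -0.01512513 -0.01015295 -0.00865115]
[[0.011, -0.019, -0.016], [0.011, -0.018, -0.023], [0.011, -0.018, -0.03], [0.011, -0.017, -0.037], [0.011, -0.016, -0.042], [0.01, -0.016, -0.047], [0.012, -0.015, -0.055], [0.012, -0.014, -0.06], [0.012, -0.014, -0.064], [0.017, -0.012, -0.075], [0.016, -0.012, -0.077]] [[0.011, 0.018, -0.016], [0.011, 0.017, -0.022], [0.011, 0.016, -0.03], [0.01, 0.016, -0.036], [0.011, 0.015, -0.042], [0.01, 0.015, -0.046], [0.007, 0.015, -0.048], [0.004, 0.015, -0.05], [0.001, 0.015, -0.051], [-0.002, 0.015, -0.052], [-0.004, 0.015, -0.054]]
w1 160 200 [ 0.052 -0.046  0.029] [0.484 0.244 0.001]
w1 160 350 [0.052 0.039 0.029] [0.57  0.244 0.001]
w1 230 200 [ 0.009 -0.049  0.029] [0.481 0.201 0.001]
w1 250 280 [-0.004 -0.     0.028] [0.53  0.189 0.001]
w1 205 280 [ 0.025 -0.     0.029] [0.53  0.217 0.001]
finger z max [0.02929336 0.03011393 0.03073528 0.03155223]
[[0.011, -0.019, -0.015], [0.011, -0.018, -0.023], [0.011, -0.018, -0.029], [0.011, -0.017, -0.037], [0.01, -0.016, -0.042], [0.009, -0.016, -0.046], [0.012, -0.015, -0.055], [0.013, -0.014, -0.061], [0.012, -0.014, -0.064], [0.016, -0.012, -0.073], [0.017, -0.012, -0.078]] [[0.011, 0.018, -0.015], [0.011, 0.017, -0.023], [0.011, 0.016, -0.03], [0.011, 0.016, -0.036], [0.011, 0.015, -0.043], [0.011, 0.015, -0.048], [0.007, 0.015, -0.048], [0.004, 0.015, -0.05], [0.002, 0.015, -0.051], [-0.002, 0.015, -0.052], [-0.005, 0.015, -0.054]]
```

View pics/w1.png

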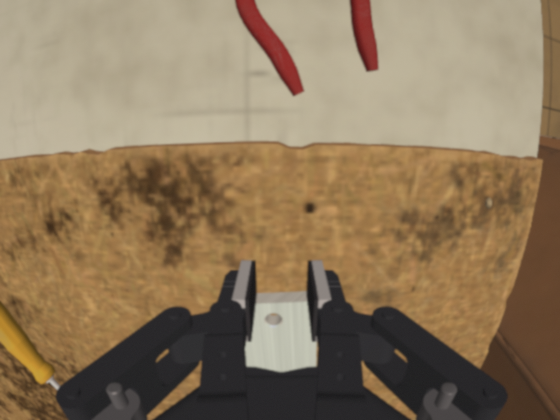

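The TCP height is right: the bench reads 29 mm below it. Two cameras show the actual tips about 9 mm behind the TCP, though, at tool z -0.009. They are not 22 mm ahead as stated. In the wrist view the tips are at (245,262) and (315,262). So I go lower, in two guarded steps, to put the tips about 5 mm above the bench.

Scaled: 0.02 m / 0.8 = 0.025, 0.01 m / 0.8 = 0.0125.

```bash
python3 -m pendant '[[0,0,0.0125,0,0.3],[0,0,0.025,0,0.3],[0,0,0.025,0,0.3]]'; python3 -m pendant '[[0,0,0.005,0,0.3],[0,0,0.01,0,0.3],[0,0,0.015,0,0.3],[0,0,0.015,0,0.3]]'
python3 - <<'E'
from h import *
print(sense()['tcp_pos'],sense()['force'])
s=snap('scene','s2');P=world(s);p=s['pixels']
m=(abs(P[...,0]-.53)<.05)&(abs(P[...,1]-.19)<.03)&(P[...,2]>.004)&(P[...,2]<.05);q=P[m]
print(np.sort(q[:,2])[:12])
for lo in (.003,.008,.013,.02):
  r=q[(q[:,2]>lo)&(q[:,2]<lo+.006)]
  if len(r): print(lo,len(r),np.round(r.min(0),3),np.round(r.max(0),3))
E
```

```text
t: 3.6
tcp_pos: [0.5289, 0.1919, 0.0074]
tool_rot: [0.707, 0.707, -0.001, -0.001]
force: [-0.3, -0.3, 0.5]
finger_gap: 0.299
gripper_force: 0.0
t: 4.0
tcp_pos: [0.5298, 0.192, -0.0035]
tool_rot: [0.707, 0.707, -0.0, -0.0]
force: [-0.7, -0.5, 0.6]
finger_gap: 0.299
gripper_force: 0.0
[ 0.52980851  0.1919868  -0.00345856] [-0.72947884 -0.47810878  0.6110598 ]
[0.00409841 0.00456951 0.00465368 0.00501008 0.00531401 0.00613727
 0.00644767 0.00645566 0.0065061  0.006998   0.00732142 0.00767347]
0.003 13 [0.507 0.181 0.004] [0.543 0.199 0.008]
0.008 27 [0.503 0.16  0.008] [0.552 0.205 0.014]
0.013 34 [0.501 0.18  0.013] [0.553 0.203 0.019]
0.02 35 [0.5   0.179 0.02 ] [0.553 0.2   0.026]
```

The tips are at about 5 mm and the front faces at y ≈ 0.180. I push gently about 50 mm so the bar squares up against the two fingers, then look.

Scaled: -0.07 m / 0.8 = -0.0875, -0.05 m / 0.8 = -0.0625.

```bash
python3 -m pendant '[[-0.0063,0,0,0,0.3],[-0.0125,0,0,0,0.3],[-0.0188,0,0,0,0.3],[-0.025,0,0,0,0.3],[-0.0313,0,0,0,0.3],[-0.0375,0,0,0,0.3],[-0.0438,0,0,0,0.3],[-0.05,0,0,0,0.3],[-0.0563,0,0,0,0.3],[-0.0625,0,0,0,0.3],[-0.0688,0,0,0,0.3],[-0.075,0,0,0,0.3],[-0.0813,0,0,0,0.3],[-0.0875,0,0,0,0.3],[-0.0875,0,0,0,0.3]]'
cat >> h.py <<'E'
def bar(n):
    t=snap('top',n);P=world(t);z=P[...,2];m=(abs(P[...,0]-.53)<.06)&(P[...,1]>-.075)&(P[...,1]<.2)&(z>.006)&(z<.0145)
    return rect(P,m)
E
python3 - <<'E'
from h import *
print(bar('t2'),sense()['tcp_pos'])
E
```

```text
t: 5.55
tcp_pos: [0.5302, 0.1212, -0.003]
tool_rot: [0.707, 0.707, -0.0, 0.0]
force: [0.7, 0.9, 1.3]
finger_gap: 0.298
gripper_force: 0.0
[524.6  34.1 165.3  56.7  90.   11.6] [ 0.53011682  0.12139182 -0.00301483]
```

The bar is square but lies 5.7 mm to the -x side. Friction at the two fingers should carry it sideways if I push on a slight diagonal before the lead-in.

Scaled: -0.04 m / 0.8 = -0.05, -0.036 m / 0.8 = -0.045.

```bash
python3 -m pendant '[[-0.005,0.0006,0,0,0.3],[-0.01,0.0013,0,0,0.3],[-0.015,0.002,0,0,0.3],[-0.02,0.0028,0,0,0.3],[-0.025,0.0035,0,0,0.3],[-0.03,0.0043,0,0,0.3],[-0.035,0.005,0,0,0.3],[-0.04,0.0058,0,0,0.3],[-0.045,0.0065,0,0,0.3],[-0.05,0.0073,0,0,0.3],[-0.05,0.0073,0,0,0.3]]'
python3 - <<'E'
from h import *
print(bar('t3'),sense()['tcp_pos'])
s=snap('top','t3');cv2.imwrite('pics/t3c.png',cv2.resize(s['pixels'][140:225,150:350,::-1],None,fx=4,fy=4,interpolation=cv2.INTER_CUBIC))
E
```

```text
t: 6.7
tcp_pos: [0.5364, 0.0814, -0.0028]
tool_rot: [0.707, 0.707, 0.0, 0.0]
force: [-1.2, 0.4, -0.4]
finger_gap: 0.302
gripper_force: 0.0
[530.4   1.  151.3  56.9  89.8  11.6] [ 0.53636871  0.08161586 -0.00280417]
```

View pics/t3c.png

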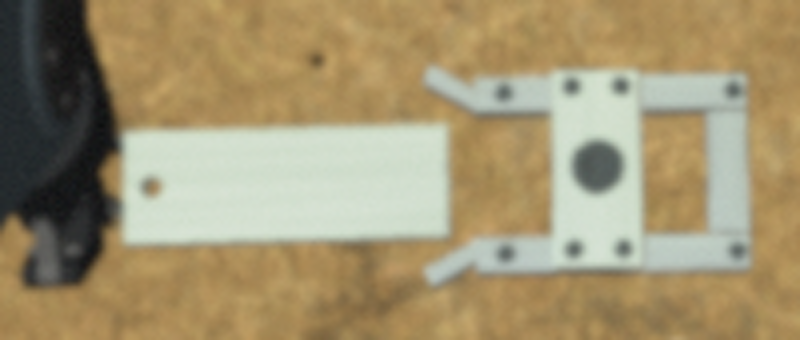

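The bar, nose at about (448,181) in the crop, is straight and just short of the lead-ins. It looks slightly low between the rails, so I'll measure the channel's inner edges.

Run:
```python
from h import *
s=np.load('t3.npz');P=world(s);z=P[...,2]
def edges(v,h,lo,hi):
    f=h/2
    out=[]
    for u in v:
        c=np.arange(140,225);x=P[c,u,0];zz=z[c,u];g=s['pixels'][c,u].astype(float)
        up=zz>f; d=[(x[i]+x[i+1])/2 for i in range(len(c)-1) if up[i]!=up[i+1]]
        out.append(np.round(np.array(d)*1000,1).tolist()+[round(float(P[185,u,1])*1000)])
    return out
for e in edges(range(272,286,2),.016,0,0): print('rail',e)
for e in edges(range(312,326,3),.016,0,0): print('rail2',e)
for e in edges(range(186,258,10),.012,0,0): print('bar',e)
```

```text
rail [583.4, 562.9, 502.7, 482.9, -109]
rail [583.1, 562.2, 502.3, 482.6, -113]
rail [583.0, 562.4, 502.3, 482.5, -117]
rail [582.4, 562.4, 502.4, 482.6, 418.9, 417.0, -121]
rail [583.0, 562.0, 502.2, 482.3, -125]
rail [582.6, 562.5, 502.3, 482.3, -129]
rail [582.3, 562.6, 501.9, 482.2, -133]
rail2 [479.0, 561.9, 500.3, 482.1, -189]
rail2 [580.2, 561.6, 459.2, 457.3, 499.8, 481.9, -195]
rail2 [580.5, 561.7, 499.9, 481.8, -201]
rail2 [580.6, 561.5, 500.2, 481.8, -207]
rail2 [580.3, 560.5, 499.6, 481.6, -213]
bar [559.9, 533.5, 528.3, 502.1, 60]
bar [559.6, 502.6, 40]
bar [559.1, 502.9, 21]
bar [560.6, 502.2, 0]
bar [559.7, 501.8, -19]
bar [559.4, 502.7, -39]
bar [559.0, 502.4, -58]
bar [586.0, 577.8, 560.2, 501.7, 487.6, 481.6, -78]
```

The channel's centre line is at x ≈ 0.5324 at the entrance and 0.5308 at the far end. I shift about 2 mm to +x with a slight 0.02 rad turn while entering, then continue under the bridge.

Scaled: -0.05 m / 0.8 = -0.0625, -0.02 m / 0.8 = -0.025, 0.02 rad / 6.2832 = 0.0032.

```bash
python3 -m pendant '[[-0.0063,0.0009,0,0.0006,0.3],[-0.0125,0.0018,0,0.0013,0.3],[-0.0188,0.0025,0,0.0019,0.3],[-0.025,0.0031,0,0.0025,0.3],[-0.0313,0.0031,0,0.0032,0.3],[-0.0375,0.0031,0,0.0032,0.3],[-0.0438,0.0031,0,0.0032,0.3],[-0.05,0.0031,0,0.0032,0.3],[-0.0563,0.0031,0,0.0032,0.3],[-0.0625,0.0031,0,0.0032,0.3],[-0.0625,0.0031,0,0.0032,0.3]]'
python3 -c "
from h import *
print(sense()['force'],bar('t4'))"
```

```text
t: 7.9
tcp_pos: [0.5387, 0.0312, -0.0029]
tool_rot: [0.714, 0.7, -0.0, 0.0]
force: [-0.5, 0.1, 0.4]
finger_gap: 0.303
gripper_force: 0.0
[-0.54871252  0.08549449  0.35845102] [531.7 -24.2 100.6  56.4  88.5  11.6]
```

Scaled: -0.06 m / 0.8 = -0.075, -0.055 m / 0.8 = -0.0688.

```bash
python3 -m pendant '[[-0.0063,0,0,0,0.3],[-0.0125,0,0,0,0.3],[-0.0188,0,0,0,0.3],[-0.025,0,0,0,0.3],[-0.0313,0,0,0,0.3],[-0.0375,0,0,0,0.3],[-0.0438,0,0,0,0.3],[-0.05,0,0,0,0.3],[-0.0563,0,0,0,0.3],[-0.0625,0,0,0,0.3],[-0.0688,0,0,0,0.3],[-0.075,0,0,0,0.3],[-0.075,0,0,0,0.3]]'
python3 - <<'E'
from h import *
print(sense()['force'],bar('t5'))
s=np.load('t5.npz');cv2.imwrite('pics/t5c.png',cv2.resize(s['pixels'][110:240,180:370,::-1],None,fx=4,fy=4,interpolation=cv2.INTER_CUBIC))
E
```

```text
t: 9.25
tcp_pos: [0.5378, -0.0288, -0.0028]
tool_rot: [0.714, 0.7, 0.0, 0.0]
force: [-0.5, -0.1, -0.0]
finger_gap: 0.297
gripper_force: 0.0
[-0.49430123 -0.07780354 -0.04748477] [530.9 -56.5  55.5  35.8  -1.3  11.6]
```

View pics/t5c.png

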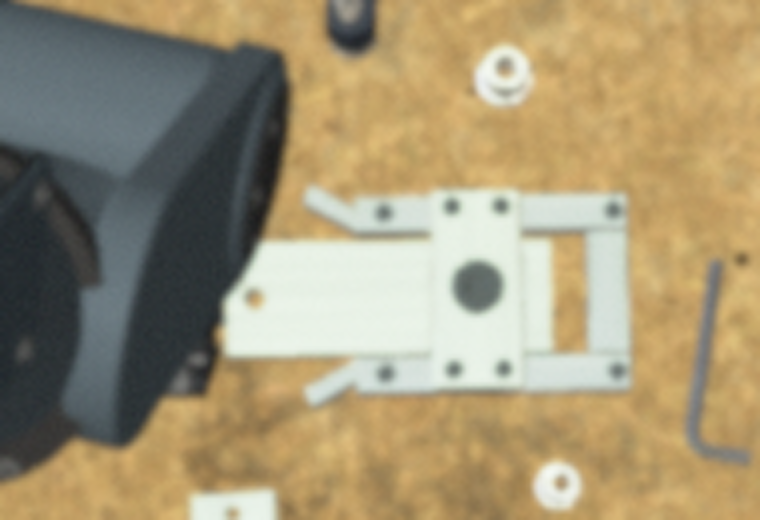

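The bar is through the bridge. Its nose is at column 552 and the stop face at column 588 in the crop, so about 17 mm is left. I'll push the last part slowly in small guarded steps.

Scaled: -0.015 m / 0.8 = -0.0188, -0.014 m / 0.8 = -0.0175.

```bash
python3 -m pendant '[[-0.0038,0,0,0,0.3],[-0.0075,0,0,0,0.3],[-0.0113,0,0,0,0.3],[-0.015,0,0,0,0.3],[-0.0175,0,0,0,0.3],[-0.0188,0,0,0,0.3],[-0.0188,0,0,0,0.3]]'; python3 -m pendant '[[-0.0013,0,0,0,0.3],[-0.0013,0,0,0,0.3]]'
python3 - <<'E'
from h import *
s=snap('top','t6');P=world(s);z=P[...,2];g=s['pixels'].astype(int)
print(sense()['force'],np.round(P[184,310:340,1:]*1000,1).tolist(),g[184,310:340].min(1))
E
```

```text
t: 10.0
tcp_pos: [0.5373, -0.0432, -0.0028]
tool_rot: [0.714, 0.7, -0.0, 0.0]
force: [0.3, 0.5, -0.2]
finger_gap: 0.302
gripper_force: 0.2
t: 10.2
tcp_pos: [0.5372, -0.044, -0.0029]
tool_rot: [0.714, 0.7, -0.0, 0.0]
force: [0.4, 1.2, 0.0]
finger_gap: 0.296
gripper_force: 0.4
[-0.13925076  0.27641809  1.64793076] [[-184.6, 12.6], [-186.7, 10.9], [-188.4, 14.1], [-190.6, 11.6], [-192.7, 9.3], [-194.4, 12.7], [-196.5, 10.5], [-198.6, 9.3], [-200.4, 11.7], [-202.2, 13.5], [-204.3, 12.6], [-206.4, 10.0], [-208.4, 9.9], [-210.4, 10.0], [-212.2, 12.0], [-215.2, -0.1], [-216.7, 5.3], [-218.2, 11.3], [-219.9, 13.5], [-222.1, 11.8], [-223.7, 15.2], [-225.7, 14.4], [-227.7, 14.7], [-229.9, 12.4], [-231.5, 15.4], [-233.5, 15.4], [-235.5, 15.1], [-239.1, 0.4], [-241.3, -0.9], [-136.8, 908.1]] [219 223 230 232 232 233 232 232 232 232 232 232 233 230 223 190 168 188
 211 218 217 218 219 218 217 214 194 157 120 108]
```

About 3 mm is left, so I continue in 1 mm steps until the force rises.

Scaled: -0.001 m / 0.8 = -0.0013.

```bash
for i in 1; do python3 -m pendant '[[-0.0013,0,0,0,0.3],[-0.0013,0,0,0,0.3]]' | grep -E 'tcp|force'; python3 -m pendant '[[-0.0013,0,0,0,0.3],[-0.0013,0,0,0,0.3]]'| grep -E 'tcp|force'; python3 -m pendant '[[-0.0013,0,0,0,0.3],[-0.0013,0,0,0,0.3]]'| grep -E 'tcp|force'; done
```

```text
tcp_pos: [0.5371, -0.0449, -0.0029]
force: [-0.3, 1.1, 0.6]
gripper_force: 0.6
tcp_pos: [0.5371, -0.046, -0.0029]
force: [-0.4, 0.9, 0.0]
gripper_force: 0.6
tcp_pos: [0.5371, -0.0471, -0.0029]
force: [-0.2, 0.7, 0.8]
gripper_force: 0.5
```

Scaled: -0.001 m / 0.8 = -0.0013.

```bash
python3 -m pendant '[[-0.0013,0,0,0,0.3],[-0.0013,0,0,0,0.3]]' | grep -E 'tcp|force'
python3 - <<'E'
from h import *
s=snap('top','t7');P=world(s);g=s['pixels'].astype(int)
print(np.round(P[184,320:330,1:]*1000,1).tolist())
for v in (174,184,194): print(g[v,318:332].min(1))
E
python3 -m pendant '[[-0.0013,0,0,0,0.3],[-0.0013,0,0,0,0.3]]' | grep -E 'tcp|force'
```

```text
tcp_pos: [0.537, -0.0474, -0.0029]
force: [0.8, 4.2, 1.5]
gripper_force: 2.2
[[-204.3, 12.6], [-206.2, 13.2], [-208.3, 11.6], [-210.3, 11.3], [-212.0, 14.5], [-214.2, 11.2], [-216.2, 11.0], [-218.2, 11.3], [-219.9, 14.4], [-221.7, 15.2]]
[232 231 231 231 232 231 232 230 224 219 214 217 217 219]
[232 232 232 232 233 232 232 229 223 217 217 217 218 218]
[231 231 230 229 230 230 230 228 229 226 221 218 218 219]
tcp_pos: [0.5366, -0.0475, -0.0029]
force: [1.1, 8.2, 2.0]
gripper_force: 4.1
```

The force rose to 8 N with the tool stalled and the gap closed, so the bar is home. I'll back off, rise and verify.

Scaled: 0.22 m / 0.8 = 0.275, 0.18 m / 0.8 = 0.225.

```bash
python3 -m pendant '[[0.0063,0,0,0,0.3],[0.0188,0,0,0,0.3],[0.0375,0,0,0,0.3],[0.0625,0,0,0,0.3],[0.075,0,-0.0375,0,0.3],[0.075,0,-0.0875,0,0.3],[0.125,0,-0.1375,0,0.3],[0.175,0,-0.1875,0,0.3],[0.225,0,-0.1875,0,0.3],[0.275,0,-0.1875,0,0.3],[0.275,0,-0.1875,0,0.3],[0.275,0,-0.1875,0,0.3]]'
python3 - <<'E'
from h import *
print(bar('t8'))
s=np.load('t8.npz');a=np.load('top0.npz')
P=world(s);z=P[...,2];r=(abs(P[...,0]-.53)<.02)&(P[...,1]>-.1)&(P[...,1]<0)&(z>.006);print(P[r][:,1].max())
print('diff', [float(np.abs(s['pixels'][v0:v1,u0:u1].astype(int)-a['pixels'][v0:v1,u0:u1]).mean()) for u0,u1,v0,v1 in ((298,314,120,138),(311,327,223,239),(348,370,172,228))])
cv2.imwrite('pics/t8c.png',cv2.resize(s['pixels'][110:240,180:370,::-1],None,fx=4,fy=4,interpolation=cv2.INTER_CUBIC))
E
```

```text
t: 12.5
tcp_pos: [0.5405, 0.1724, 0.147]
tool_rot: [0.713, 0.702, -0.0, 0.0]
force: [0.8, -1.0, -0.1]
finger_gap: 0.299
gripper_force: 0.0
[530.6 -66.3  56.   16.3  -1.2  11.6]
-0.05787406310184313
diff [1.6145833333333333, 1.6666666666666667, 1.4626623376623376]
```

View pics/t8c.png

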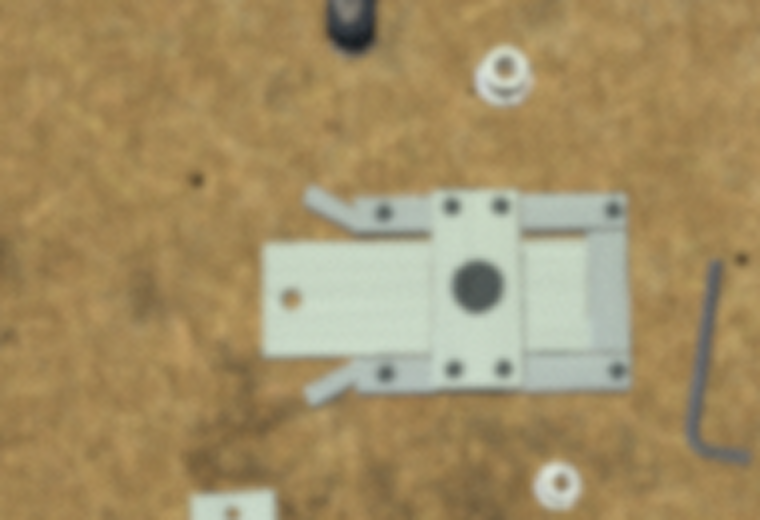

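The bar lies flush against the stop (column 588 in the crop), straight and in the channel. The bushings and hex key have not moved, and the robot is clear.

```bash
python3 -c "
from station import job
print(job.sign_off())"
```

```text
the job is handed in; nothing more can be done
None
```

The bar is pushed home against the end stop, straight and flat under the bridge, with the bushings and hex key unmoved and the robot clear; the job is handed in, but no verdict came back.

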